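Sweep the loose caps off the packing board

TASK

Clear the packing board: with closed fingers, sweep the three loose bottle caps along the board and over its end into the empty steel pan that stands against it. Only push the caps, never pinch them or pick them up; leave the little sauce pot standing where it is on the board, and disturb nothing else.

Things in the scene. Friction and masses are not known exactly. Their poses are not given: they have to be found in the camera images.
- board: the packing board, a wooden block 220 mm (its x) by 300 mm (its y), its top 50 mm above the table; origin at the centre of its underside, on the table. Fixed. Its yaw changes. The caps and the sauce pot stand on its top
- empty_pan: the empty open steel pan that is to catch the caps, 220 mm (its x) by 160 mm (its y), 40 mm high, walls 3 mm, so its rim is 10 mm below the top of the board; origin at the centre of its underside. Fixed. It stands flat against one end of the board (+y or -y, this changes), its axes parallel to the board's
- meal_pan: the same kind of pan at the other end of the board, but filled with sealed meal tubs up to 50 mm above the table: 220 mm (its x) by 160 mm (its y), 40 mm high, walls 3 mm, so its rim is 10 mm below the top of the board; origin at the centre of its underside. Fixed. It stands flat against one end of the board (+y or -y, this changes), its axes parallel to the board's
- cap_a: one of three equal white plastic screw caps, a closed round disc 40 mm across and 22 mm tall, 10 to 21 g, lying on the board; origin at the centre of its underside (as it lies at the start). It slides freely
- cap_b: one of three equal white plastic screw caps, a closed round disc 40 mm across and 22 mm tall, 10 to 21 g, lying on the board; origin at the centre of its underside (as it lies at the start). It slides freely
- cap_c: one of three equal white plastic screw caps, a closed round disc 40 mm across and 22 mm tall, 10 to 21 g, lying on the board; origin at the centre of its underside (as it lies at the start). It slides freely
- sauce_pot: the small open steel sauce pot, a round cup 40 mm across and 38 mm tall, origin at the centre of its underside. It stands on the board among the caps and stays there; it may stand between a cap and the empty pan
- top_tub: a loose sealed meal tub, 95 x 130 mm and 46 mm tall, lying on the meals of the meal pan (its underside 50 mm above the table); origin at the centre of its underside. A bystander
- meal_tub: a sealed meal tub like it, 95 x 130 x 46 mm tall, on the table beyond the board; origin at the centre of its underside. A bystander
- sauce_bottle: a closed bottle, 64 mm across and 190 mm tall, on the table; origin at the centre of its underside. A bystander
- steel_cup: an open steel cup, 76 mm across and 90 mm tall, on the table; origin at the centre of its underside. A bystander
- tape_roll: a roll of tape lying flat on the table, 90 mm across and 25 mm high; origin at the centre of its underside. A bystander
- stapler: a black stapler on the table, 140 mm long (its x), 34 mm wide, 50 mm tall; origin at the centre of its underside. A bystander

How it is judged:
At the end, for the whole second after the job is handed in: All three caps lie at rest inside the empty pan, below its rim (origin within the inner walls and under 40 mm above the pan's underside); the sauce pot stands upright within 15 mm of its starting place; every other bystander is within 20 mm of where it began (x of cap_a in the frame of empty_pan between -0.107 and 0.107 m and y of cap_a in the frame of empty_pan between -0.077 and 0.077 m and z of each of cap_a, cap_b, cap_c in the frame of empty_pan below 0.04 m and linear speed of each of cap_a, cap_b, cap_c below 0.02 m/s and x of cap_b in the frame of empty_pan between -0.107 and 0.107 m and y of cap_b in the frame of empty_pan between -0.077 and 0.077 m and x of cap_c in the frame of empty_pan between -0.107 and 0.107 m and y of cap_c in the frame of empty_pan between -0.077 and 0.077 m and angle between sauce_pot's own z axis and vertical below 0.1 rad and distance of sauce_pot from where it was at the start of the episode below 0.015 m and distance of each of top_tub, meal_tub, sauce_bottle, steel_cup, tape_roll, stapler from where it was at the start of the episode below 0.02 m); the robot touches nothing.
It fails at once if a cap is lifted: its underside more than 30 mm above the top of the board (height (world z) of any of cap_a, cap_b, cap_c above 0.08 m).
It fails at once if a cap is taken between the fingers (TCP within 32 mm of the centre of its underside; a cap pushed with the outside of the fingers stays farther off) (distance between the grasp point and cap_a below 0.032 m or distance between the grasp point and cap_b below 0.032 m or distance between the grasp point and cap_c below 0.032 m).
It fails at once if the sauce pot is pushed more than 15 mm or tipped (distance of sauce_pot from where it was at the start of the episode above 0.015 m or angle between sauce_pot's own z axis and vertical above 0.35 rad).
It fails at once if another bystander is moved more than 20 mm (distance of any of top_tub, meal_tub, sauce_bottle, steel_cup, tape_roll, stapler from where it was at the start of the episode above 0.02 m).
It also fails if it takes over 58 s, if anything falls off the work surface, if the arm or the gripper's body presses on something with over 40 N, if the wrist force passes 120 N, or if a joint passes its speed limit or range.

ROBOT

A 6-joint arm with a two-finger parallel gripper is mounted at the origin on the work surface. World frame = base frame: x ahead of the robot, y to its left, z up, the work surface at z = 0. Lengths are in m, angles in rad, forces in N, time in s.
With the tool pointing down it reaches from about 0.35 to 0.775 m from the base axis. Payload 7.3 kg.
Tool frame: the origin (TCP) lies between the finger pads, 19 mm behind the fingertips; this is the grasp point; z points along the fingers, y is the line along which they close (so a half turn about z gives the same grasp; the last joint's range is limited). The gripper opens to 92 mm and grips with 3 to 60 N. Pads are 19 mm wide; open, the fingers measure 130 mm over their backs; the gripper's body (75 mm by 190 mm) begins 47 mm behind the grasp point.
Start: joints at [1.006, 0.342, 1.524, -0, 1.275, -0.146], TCP at [0.213, 0.48, 0.246] pointing down, gripper open.
Joint ranges: [-2.53, 2.53], [-0.77, 2.02], [0.04, 2.7], [-1, 4.14], [0.28, 2.66], [-3.11, 3.11]. Speed limits (rad/s): [2.57, 2.57, 3.14, 3.14, 3.14, 3.14].

INTERFACE

Orientations are given as [roll, pitch, yaw] about the fixed x, y, z axes, in that order (R = Rz(yaw) Ry(pitch) Rx(roll)).
In Python, from cell import readout, cams, ticket gives the robot as it stands. The module is installed in compiled form; this text tells all that it offers.
- The arm moves only by the tool jog_arm, never from a script. Its argument "plan" is a list of rows, each a list of 5 numbers: the shift along the world's x, y, z each as a share of 0.08 m, from -1 to 1, then the turn about the world's z as a share of 90 degrees, from -1 to 1, then the opening, from -1 (shut) to 1 (fully open). A call has 1 to 12 rows; each row is the pose to reach, as a shift and turn from the pose commanded when the call began; what a row does not reach only later rows make up. A row lasts 1/10 s, in which the tool goes at most 50 mm and 8.59 degrees, less where a joint would pass 70% of its speed; a pose out of reach is approached as far as the arm can. A call with a number of a shift or a turn outside -1 to 1 is refused whole. A call with a gripper value outside its range is refused whole. The fingers move at their own pace and stop on an object; "squeeze" is the grip in N (left out, the last holds). Time passes only in rows, so rows that repeat a pose let the fingers close. It gives the time, the measured TCP pose, the force, the opening and the grip force at its end, in the units of the state.
- readout.observe(): the state, without advancing time (a new reading comes with each control period).
- cams.read_camera(name): name is "scene" or "top" or "wrist"; returns the picture (480x640x3 uint8, blue, green, red); there is no depth.
- cams.calibration(name): a dict with "K" (3x3 intrinsics, pixels), "k1" (the pictures are not rectified: a ray, as slopes to the right and down, at radius r is drawn at 1 + k1 r^2 times it, then the intrinsics apply), "world_from_camera" (4x4, takes a point from camera to world coordinates). Camera axes: x right, y down, z forward; pixel columns grow to the right and rows downward; lengths in m; the calibration is good to about 2 mm. A picture is of the moment at which its call begins: read the wrist's pose just before it. calibration takes no time and is no camera call; for the wrist camera it gives the pose at the moment of the call.
- ticket.hand_in(): hands the job in; it is judged then, once.
The state is a dict: "time": time; "qpos": joint angles; "qvel": joint speeds; "joint_efforts": joint torques, N m; "tool_pos": TCP position; "tool_rot": TCP orientation; "contact_force": force on the tool from outside, world axes, zero at the start; "torque": the same for the moment, N m; "opening": finger opening in m; "grip_force": force on a finger pad.
Only numpy, scipy, OpenCV 4.12 (cv2) and the standard library are available. Lean on these libraries where they do the work, as an engineer would, in place of code of your own. Each camera call takes 0.05 s, during which the arm holds its last target. There are 200 camera calls.

## Working session

There is one attempt and no reset: what is moved stays moved. The work goes in short steps, Python scripts to look and compute and a tool call to move; the robot and the scene stay as the last step left them, time stands still between calls to the robot, and variables do not carry over. Pictures are saved under pics/ and viewed, at most 10 in all, crops included, and the job is handed in when it is done.

Besides the shell and the picture viewer there is one more tool, called by a JSON object that holds its "method" and its "body", one argument or row to a line. jog_arm: Moves the arm, as the interface text tells. Shift numbers are shares of 0.08 m and turn numbers shares of 90 degrees, none past 1 either way. Its arguments: {"type":"object","properties":{"plan":{"type":"array"},"squeeze":{"type":"number"}},"required":["plan"]}

```bash
mkdir -p pics; cat > h.py <<'E'
import numpy as np, cv2
from cell import readout, cams, ticket
def ray(name,uv,z,c=None):
    c=c or cams.calibration(name); K=np.array(c["K"],float);T=np.array(c["world_from_camera"])
    uv=np.asarray(uv,float).reshape(-1,1,2)
    p=cv2.undistortPoints(uv,K,np.array([c["k1"],0,0,0,0],float)).reshape(-1,2)
    d=np.c_[p,np.ones(len(p))]@T[:3,:3].T; o=T[:3,3]
    return (o+d*((z-o[2])/d[:,2])[:,None])[:,:2]
E
python3 - <<'E'
from h import *
for n in("top","scene"):
    cv2.imwrite(f"pics/{n}0.png",cams.read_camera(n))
    c=cams.calibration(n);print(n,np.round(c["world_from_camera"],3).tolist(),c["k1"])
s=readout.observe();print(s["time"],s["tool_pos"],s["tool_rot"],s["opening"])
E
```

```text
top [[-0.014, -0.994, 0.112, 0.391], [-1.0, 0.016, 0.017, -0.02], [-0.019, -0.112, -0.993, 1.309], [0.0, 0.0, 0.0, 1.0]] -0.021311363038226283
scene [[-0.376, 0.786, -0.49, 1.032], [0.926, 0.32, -0.198, 0.182], [0.001, -0.529, -0.849, 0.959], [0.0, 0.0, 0.0, 1.0]] 0.015285871570031936
0.1 [0.21328913 0.47935207 0.24491545] [-3.14021921e+00 -1.86901129e-04  2.72280594e+00] 0.09207607728853709
```

View pics/top0.png

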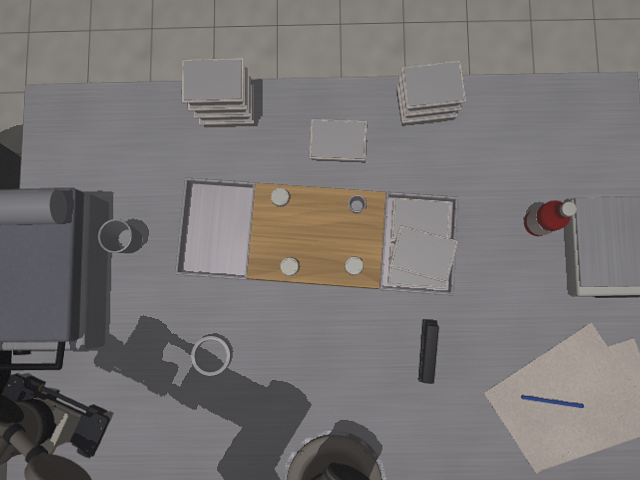

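View pics/scene0.png

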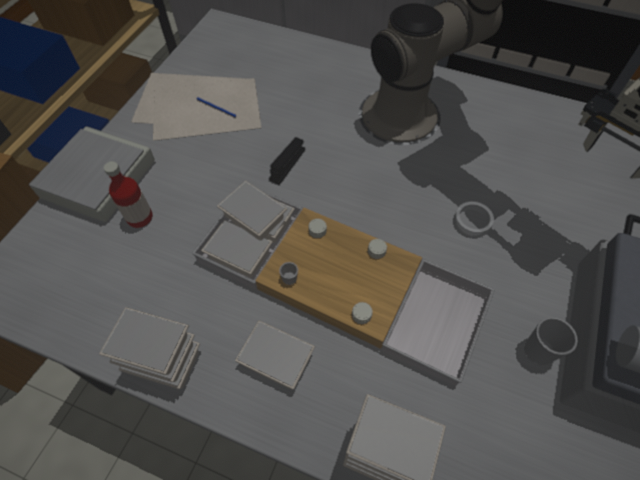

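The top view shows the empty pan on the left (world +y). The caps are at about (280,197), (289,266) and (354,265), and the pot is at (357,204) with no cap behind it. The scene view agrees.

```bash
python3 - <<'E'
from h import *
im=cv2.imread("pics/top0.png");hsv=cv2.cvtColor(im,cv2.COLOR_BGR2HSV)
m=((hsv[...,1]>80)&(hsv[...,0]<25)).astype(np.uint8);m[:170]=0;m[300:]=0;m[:,:230]=0;m[:,400:]=0
cs=max(cv2.findContours(m,0,2)[0],key=cv2.contourArea)
b=cv2.boxPoints(cv2.minAreaRect(ray("top",cs.reshape(-1,2)+0.,.05).astype(np.float32)*1000));print("board mm",b.round(1).tolist(),cv2.minAreaRect(b))
hull=np.zeros_like(m);cv2.fillConvexPoly(hull,cv2.convexHull(cs),1)
hull=cv2.erode(hull,np.ones((3,3)))
for c in cv2.findContours((hull&(1-m)).astype(np.uint8),0,2)[0]:
    if cv2.contourArea(c)<60: continue
    p=ray("top",c.reshape(-1,2)+0.,.072)
    (x,y),r=cv2.minEnclosingCircle(c);print("obj",(x,y,r),cv2.minEnclosingCircle((p*1000).astype(np.float32)))
# bright cap tops in both views
for n in("top","scene"):
    im=cv2.imread(f"pics/{n}0.png");g=cv2.cvtColor(im,cv2.COLOR_BGR2HSV)
    seeds=[(280,197),(289,266),(354,265)] if n=="top" else [(362,312),(377,247),(317,227)]
    for u,v in seeds:
        w=np.zeros(g.shape[:2],np.uint8);cv2.circle(w,(u,v),14,1,-1)
        k=((g[...,1]<60)&(g[...,2]>120)).astype(np.uint8)&w
        c=max(cv2.findContours(k,0,2)[0],key=cv2.contourArea);(x,y),(a,bb),_=cv2.fitEllipse(c)
        print(n,(x,y,a,bb),ray(n,[(x,y)],.072).round(4))
E
```

```text
board mm [[433.3999938964844, -107.69999694824219], [652.7999877929688, -127.5999984741211], [679.7999877929688, 169.60000610351562], [460.5, 189.5]] ((556.6078491210938, 30.95550537109375), (298.4358825683594, 220.27452087402344), 84.79537200927734)
obj (289.1944580078125, 266.0, 9.671582221984863) ((485.260986328125, 90.67742156982422), 21.43954086303711)
obj (353.6212158203125, 265.257568359375, 9.462820053100586) ((484.81988525390625, -51.47230529785156), 20.863479614257812)
obj (356.70269775390625, 203.45945739746094, 9.308748245239258) ((622.7142944335938, -60.87313461303711), 20.881206512451172)
obj (279.69403076171875, 196.84327697753906, 9.73073673248291) ((640.748779296875, 110.98494720458984), 22.04777717590332)
top (279.22186279296875, 196.05673217773438, 16.299213409423828, 17.30720329284668) [[0.6427 0.112 ]]
top (288.7288818359375, 265.9106750488281, 17.283720016479492, 17.620227813720703) [[0.4856 0.0916]]
top (353.5690002441406, 265.09332275390625, 17.255647659301758, 17.42214012145996) [[ 0.4852 -0.0514]]
scene (362.057861328125, 310.316162109375, 16.422210693359375, 18.35661506652832) [[0.6417 0.1106]]
scene (377.4666748046875, 245.3881072998047, 12.848968505859375, 15.868581771850586) [[0.4841 0.0902]]
scene (317.2389221191406, 225.18972778320312, 12.483963966369629, 14.807663917541504) [[ 0.4846 -0.0523]]
```

{"method": "jog_arm", "body": {
  "plan": [
    [0.3,-0.5,0,-0.1,-1],
    [0.6,-1,0,-0.2,-1],
    [0.6,-1,0,-0.3,-1],
    [0.6,-1,0,-0.4,-1],
    [0.6,-1,0,-0.5,-1],
    [0.6,-1,0,-0.6,-1],
    [0.6,-1,0,-0.7,-1],
    [0.6,-1,0,-0.79,-1],
    [0.6,-1,0,-0.79,-1],
    [0.6,-1,0,-0.79,-1]
  ],
  "squeeze": 10
}}

```text
time: 1.1
tool_pos: [0.2614, 0.3995, 0.2452]
tool_rot: [-3.141, 0.001, 1.482]
contact_force: [-0.4, -0.0, 0.9]
opening: 0.0167
grip_force: 0.0
```

{"method": "jog_arm", "body": {
  "plan": [
    [0.3,-0.5,0,0,-1],
    [0.6,-1,0,0,-1],
    [0.6,-1,0,0,-1]
  ]
}}

```text
time: 1.4
tool_pos: [0.3114, 0.3162, 0.2453]
tool_rot: [3.141, 0.002, 1.479]
contact_force: [-1.4, 0.6, 0.4]
opening: 0.0005
grip_force: 0.0
```

{"method": "jog_arm", "body": {
  "plan": [
    [0.3,-0.5,0,0,-1],
    [0.6,-1,0,0,-1],
    [0.6,-1,0,0,-1]
  ]
}}

```text
time: 1.7
tool_pos: [0.3596, 0.2364, 0.2455]
tool_rot: [3.141, 0.001, 1.478]
contact_force: [-0.3, 0.5, 0.0]
opening: 0.0009
grip_force: 0.0
```

{"method": "jog_arm", "body": {
  "plan": [
    [0.3,-0.5,0,0,-1],
    [0.6,-1,0,0,-1],
    [0.6,-1,0,0,-1]
  ]
}}

```text
time: 2.0
tool_pos: [0.4076, 0.1569, 0.2454]
tool_rot: [3.141, 0.001, 1.478]
contact_force: [-0.8, 0.0, -0.5]
opening: 0.0008
grip_force: 0.0
```

{"method": "jog_arm", "body": {
  "plan": [
    [0.3,-0.5,0,0,-1],
    [0.6,-1,0,0,-1],
    [0.6,-1,0,0,-1],
    [0.6,-1,0,0,-1]
  ]
}}

```text
time: 2.4
tool_pos: [0.4532, 0.0803, 0.2451]
tool_rot: [-3.14, -0.001, 1.481]
contact_force: [-0.5, 0.7, 1.2]
opening: 0.0006
grip_force: 0.0
```

{"method": "jog_arm", "body": {
  "plan": [
    [0.34,-0.49,0,0,-1],
    [0.34,-0.49,-0.5,0,-1],
    [0.34,-0.49,-1,0,-1],
    [0.34,-0.49,-1,0,-1]
  ]
}}

```text
time: 2.8
tool_pos: [0.4769, 0.0425, 0.1615]
tool_rot: [-3.131, -0.0, 1.484]
contact_force: [0.1, 0.2, 0.0]
opening: 0.0004
grip_force: 0.0
```

{"method": "jog_arm", "body": {
  "plan": [
    [0,0,-0.4,0,-1],
    [0,0,-0.8,0,-1],
    [0,0,-0.8,0,-1],
    [0,0,-0.8,0,-1]
  ]
}}

```text
time: 3.2
tool_pos: [0.4812, 0.0415, 0.1031]
tool_rot: [3.141, -0.0, 1.483]
contact_force: [-0.7, -0.6, 0.3]
opening: 0.0003
grip_force: 0.0
```

{"method": "jog_arm", "body": {
  "plan": [
    [0,0,-0.29,0,-1],
    [0,0,-0.29,0,-1],
    [0.01,0.1,-0.29,0,-1],
    [0.02,0.2,-0.29,0,-1],
    [0.03,0.35,-0.29,0,-1],
    [0.045,0.5,-0.29,0,-1],
    [0.06,0.65,-0.29,0,-1],
    [0.072,0.8,-0.29,0,-1]
  ]
}}

```text
time: 4.0
tool_pos: [0.4865, 0.1058, 0.0784]
tool_rot: [3.141, -0.0, 1.482]
contact_force: [0.4, 0.9, 0.5]
opening: 0.0005
grip_force: 0.1
```

{"method": "jog_arm", "body": {
  "plan": [
    [0.015,0.15,0,0,-1],
    [0.03,0.3,0,0,-1],
    [0.045,0.5,0,0,-1],
    [0.063,0.7,0,0,-1],
    [0.072,0.8,0,0,-1],
    [0.072,0.8,0,0,-1],
    [0.072,0.8,0,0,-1]
  ]
}}

```text
time: 4.7
tool_pos: [0.492, 0.1684, 0.0782]
tool_rot: [-3.141, 0.0, 1.482]
contact_force: [0.8, -0.7, -0.0]
opening: 0.0001
grip_force: 0.0
```

```bash
python3 - <<'E'
from h import *
for n in("top","scene"):
    cv2.imwrite(f"pics/{n}1.png",cams.read_camera(n))
a=cv2.imread("pics/top1.png")[150:330,150:480];b=cv2.imread("pics/scene1.png")[170:400,180:510]
cv2.imwrite("pics/c1.png",cv2.copyMakeBorder(cv2.vconcat([a,b]),0,0,0,0,0))
print(readout.observe()["tool_pos"])
E
```

```text
[0.4921387  0.16796013 0.07828556]
```

View pics/c1.png

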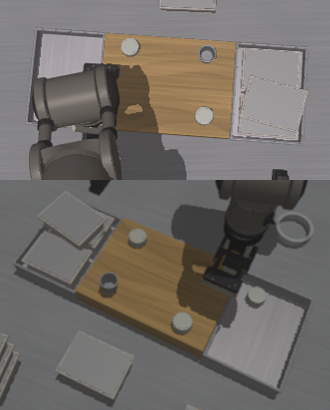

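Cap B is in the pan (lower crop, about (257,296)), and the other caps and the pot haven't moved. Next is cap C.

{"method": "jog_arm", "body": {
  "plan": [
    [0,0,0.35,0,-1],
    [0,0,0.7,0,-1],
    [0,-0.5,0.7,0,-1],
    [0,-1,0.7,0,-1]
  ]
}}

```text
time: 5.2
tool_pos: [0.4926, 0.0877, 0.1354]
tool_rot: [3.139, -0.0, 1.484]
contact_force: [0.6, 0.1, 0.4]
opening: 0.0004
grip_force: 0.0
```

{"method": "jog_arm", "body": {
  "plan": [
    [0,-0.5,0,0,-1],
    [0,-1,0,0,-1]
  ]
}}

```text
time: 5.4
tool_pos: [0.4919, 0.0065, 0.1346]
tool_rot: [3.141, 0.0, 1.481]
contact_force: [0.8, 0.0, 0.4]
opening: 0.0003
grip_force: 0.0
```

{"method": "jog_arm", "body": {
  "plan": [
    [0,-0.5,0,0,-1],
    [0,-1,0,0,-1],
    [-0.13,-1,0,0,-1],
    [-0.13,-1,0,0,-1]
  ]
}}

```text
time: 5.8
tool_pos: [0.4803, -0.0724, 0.1341]
tool_rot: [-3.14, -0.0, 1.479]
contact_force: [0.2, 0.3, 0.6]
opening: 0.0004
grip_force: 0.0
```

{"method": "jog_arm", "body": {
  "plan": [
    [0.01,-0.25,0,0,-1],
    [0.01,-0.25,0,0,-1],
    [0.01,-0.25,0,0,-1]
  ]
}}

```text
time: 6.1
tool_pos: [0.4826, -0.0907, 0.1343]
tool_rot: [-3.141, -0.0, 1.482]
contact_force: [-1.2, -0.5, -0.4]
opening: 0.0006
grip_force: 0.0
```

{"method": "jog_arm", "body": {
  "plan": [
    [0,0,-0.3,0,-1],
    [0,0,-0.6,0,-1],
    [0,0,-0.69,0,-1],
    [0,0,-0.69,0,-1],
    [0.01,0.1,-0.69,0,-1],
    [0.02,0.2,-0.69,0,-1],
    [0.03,0.35,-0.69,0,-1],
    [0.045,0.5,-0.69,0,-1],
    [0.06,0.65,-0.69,0,-1],
    [0.072,0.8,-0.69,0,-1]
  ]
}}

```text
time: 7.1
tool_pos: [0.4885, -0.0263, 0.0793]
tool_rot: [3.141, 0.0, 1.482]
contact_force: [-0.4, 0.4, -0.3]
opening: 0.0004
grip_force: 0.1
```

{"method": "jog_arm", "body": {
  "plan": [
    [0.015,0.15,0,0,-1],
    [0.03,0.3,0,0,-1],
    [0.04,0.45,0,0,-1],
    [0.055,0.6,0,0,-1],
    [0.068,0.75,0,0,-1],
    [0.081,0.9,0,0,-1]
  ]
}}

```text
time: 7.7
tool_pos: [0.4949, 0.0455, 0.0791]
tool_rot: [3.142, 0.0, 1.482]
contact_force: [0.5, 0.0, -0.1]
opening: 0.0002
grip_force: 0.1
```

{"method": "jog_arm", "body": {
  "plan": [
    [0.015,0.15,0,0,-1],
    [0.03,0.3,0,0,-1],
    [0.04,0.45,0,0,-1],
    [0.055,0.6,0,0,-1],
    [0.063,0.73,0,0,-1]
  ]
}}

```text
time: 8.2
tool_pos: [0.5, 0.1039, 0.0791]
tool_rot: [3.141, -0.0, 1.482]
contact_force: [-0.1, 0.0, 0.1]
opening: 0.0005
grip_force: 0.0
```

{"method": "jog_arm", "body": {
  "plan": [
    [0.015,0.15,0,0,-1],
    [0.03,0.3,0,0,-1],
    [0.045,0.5,0,0,-1],
    [0.063,0.7,0,0,-1],
    [0.072,0.8,0,0,-1],
    [0.072,0.8,0,0,-1],
    [0.072,0.8,0,0,-1]
  ]
}}

```text
time: 8.9
tool_pos: [0.5055, 0.1667, 0.0791]
tool_rot: [-3.141, 0.0, 1.482]
contact_force: [1.0, -0.0, 0.1]
opening: 0.0006
grip_force: 0.0
```

```bash
python3 - <<'E'
from h import *
for n in("top","scene"):
    cv2.imwrite(f"pics/{n}2.png",cams.read_camera(n))
a=cv2.imread("pics/top2.png")[150:330,150:480];b=cv2.imread("pics/scene2.png")[170:400,180:510]
cv2.imwrite("pics/c2.png",cv2.vconcat([a,b]))
print(readout.observe()["tool_pos"])
E
```

```text
[0.5055863  0.16633052 0.07909038]
```

View pics/c2.png

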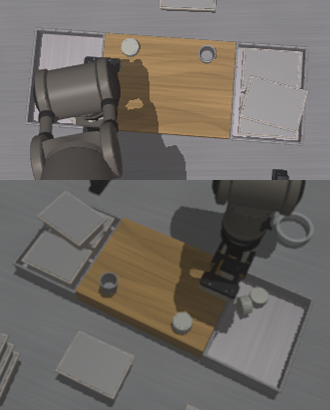

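Cap C is over the edge, tilted against cap B in the pan (about (243,303)). I'll check it after cap A.

{"method": "jog_arm", "body": {
  "plan": [
    [0,0,0.35,0,-1],
    [0,0,0.7,0,-1],
    [0.4,-0.5,0.7,0,-1],
    [0.8,-1,0.7,0,-1]
  ]
}}

```text
time: 9.4
tool_pos: [0.569, 0.0882, 0.1367]
tool_rot: [3.139, -0.0, 1.484]
contact_force: [-0.2, 0.8, 0.2]
opening: 0.001
grip_force: 0.0
```

{"method": "jog_arm", "body": {
  "plan": [
    [0.4,-0.16,0,0,-1],
    [0.84,-0.32,0,0,-1],
    [0.84,-0.32,0,0,-1],
    [0.84,-0.32,0,0,-1]
  ]
}}

```text
time: 9.8
tool_pos: [0.635, 0.0622, 0.1344]
tool_rot: [-3.14, 0.0, 1.48]
contact_force: [-0.3, -0.2, -0.1]
opening: 0.0007
grip_force: 0.0
```

{"method": "jog_arm", "body": {
  "plan": [
    [0.01,0,-0.3,0,-1],
    [0.01,0,-0.6,0,-1],
    [0.01,0,-0.69,0,-1],
    [0.01,0,-0.69,0,-1],
    [0.02,0.1,-0.69,0,-1],
    [0.03,0.2,-0.69,0,-1],
    [0.04,0.35,-0.69,0,-1],
    [0.055,0.5,-0.69,0,-1]
  ]
}}

```text
time: 10.6
tool_pos: [0.64, 0.1045, 0.0807]
tool_rot: [3.14, -0.0, 1.482]
contact_force: [-0.0, -0.1, -0.3]
opening: 0.0004
grip_force: 0.1
```

{"method": "jog_arm", "body": {
  "plan": [
    [0.015,0.17,0,0,-1],
    [0.03,0.34,0,0,-1],
    [0.048,0.54,0,0,-1],
    [0.06,0.67,0,0,-1],
    [0.06,0.67,0,0,-1],
    [0.06,0.67,0,0,-1]
  ]
}}

```text
time: 11.2
tool_pos: [0.6444, 0.1569, 0.0798]
tool_rot: [-3.141, 0.0, 1.483]
contact_force: [0.5, -0.6, 0.6]
opening: 0.0002
grip_force: 0.0
```

{"method": "jog_arm", "body": {
  "plan": [
    [0,0,0.4,0,-1],
    [0,0,0.8,0,-1],
    [0,-0.5,1,0,-1],
    [0,-1,1,0,-1],
    [0,-1,1,0,-1]
  ]
}}

```text
time: 11.7
tool_pos: [0.6449, 0.0712, 0.1608]
tool_rot: [3.14, 0.002, 1.476]
contact_force: [-0.2, 1.1, -0.4]
opening: 0.0005
grip_force: 0.0
```

{"method": "jog_arm", "body": {
  "plan": [
    [0,-0.5,0.5,0,-1],
    [0,-1,1,0,-1],
    [0,-1,1,0,-1],
    [0,-1,1,0,-1]
  ]
}}

```text
time: 12.1
tool_pos: [0.6451, -0.005, 0.2416]
tool_rot: [3.138, 0.0, 1.479]
contact_force: [0.0, -0.1, 0.3]
opening: 0.0006
grip_force: 0.0
```

```bash
python3 - <<'E'
from h import *
for n in("top","scene"):
    cv2.imwrite(f"pics/{n}3.png",cams.read_camera(n))
a=cv2.resize(cv2.imread("pics/top3.png")[165:305,165:365],(600,420)) ;b=cv2.resize(cv2.imread("pics/scene3.png")[200:400,220:520],(600,400))
cv2.imwrite("pics/c3.png",cv2.resize(cv2.vconcat([a,b]),(440,600)))
print(readout.observe()["tool_pos"])
E
```

```text
[ 0.64390017 -0.00256217  0.23855225]
```

View pics/c3.png

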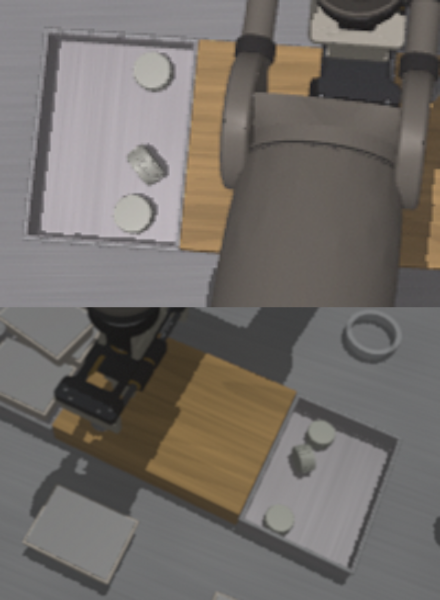

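All three caps are in the pan. Cap C stands on edge at about (146,163) in the upper crop, and it may be rolling. I'll wait a bit and check whether it moves.

{"method": "jog_arm", "body": {
  "plan": [
    [0,0,0,0,-1],
    [0,0,0,0,-1],
    [0,0,0,0,-1],
    [0,0,0,0,-1],
    [0,0,0,0,-1],
    [0,0,0,0,-1],
    [0,0,0,0,-1],
    [0,0,0,0,-1],
    [0,0,0,0,-1],
    [0,0,0,0,-1]
  ]
}}

```text
time: 13.2
tool_pos: [0.6445, -0.0033, 0.24]
tool_rot: [3.141, 0.0, 1.482]
contact_force: [0.4, -0.2, -0.6]
opening: 0.0003
grip_force: 0.0
```

```bash
cat > chk.py <<'E'
from h import *
import sys
n=sys.argv[1]
t=cams.read_camera("top");cv2.imwrite(f"pics/top{n}.png",t)
ref=cv2.imread("pics/top3.png")
d=cv2.absdiff(t,ref)[185:280,180:252].max(2);ys,xs=np.where(d>25)
print(readout.observe()["time"],len(xs),(xs.min()+180,xs.max()+180,ys.min()+185,ys.max()+185) if len(xs) else "")
E
python3 chk.py 4
python3 - <<'E'
import cv2
cv2.imwrite("pics/c4.png",cv2.hconcat([cv2.resize(cv2.imread(f"pics/top{n}.png")[175:285,175:265],(360,440)) for n in(3,4)]))
E
```

```text
13.25 0
```

View pics/c4.png

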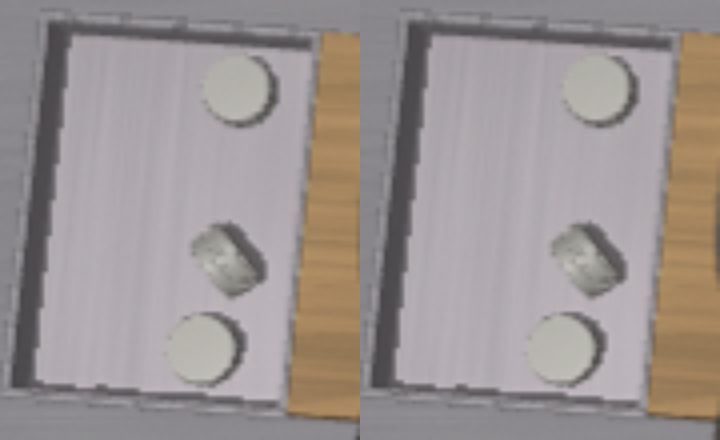

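The two pictures, taken about 1 s apart, show no change: all three caps are at rest in the pan, and cap C stands stably on edge with its origin about 20 mm up.

```bash
python3 -c "
from h import *
print(ticket.hand_in())"
```

```text
the job is handed in; nothing more can be done
None
```

I pushed all three caps into the empty pan with closed fingers and handed the job in at about 13 s; they lay still there (one on its edge, below the rim), the arm never went near the pot or the bystanders, and no verdict was returned.

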